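Shift the wheel gearbox into third

TASK

Put the potter's wheel gearbox into third gear: push its lever with the fingers out of the left-hand slot it starts in to the cross channel, across to the right, then forward, away from the robot, until it is fully home in the third slot (far right). Only push the lever, never pinch it between the fingers, and keep it out of the fourth slot (near right). Leave the pots and tools around it where they are, and take the hand off the lever at the end.

Things in the scene. Friction and masses are not known exactly. Their poses are not given: they have to be found in the camera images.
- gearbox: grey gearbox bolted to the table, housing 160 x 150 mm on a base plate 180 x 166 mm, with a steel gate plate on top (120 x 114 mm, upper face 102 mm above the table). Origin: centre of its underside, on the table. x = forward (away from the robot, along the slots), y = left (along the cross channel), z up; its yaw varies by about 0.35 rad
- gate (a point): middle of the gate plate's upper face, 102 mm above the gearbox's origin. The H opening: four slots 20 mm wide, on the left first (far) and second (near), on the right third (far) and fourth (near), centre lines 22 mm left and right of the middle, joined by a cross channel 20 mm wide. One to four small brass studs at each slot's end count the slots
- lever_across (a joint): sideways lean of the gear lever, rad: -0.245 leaning left (in the left slots), 0 upright, +0.245 leaning right (in the right slots; these are the stops). It can change by more than the slots' small play only while the lever stands in the cross channel.
- lever_along (a joint): forward lean of the gear lever, rad: +0.30 fully home in a far slot, 0 in the middle of the cross channel (about 0.03 of play either way), -0.30 fully home in a near slot. The lever pivots 8 mm above the gearbox's origin and stays where it is left (friction only, no spring; 2 to 3 N at the grip moves it)
- handle (a point): centre of the lever's black four-lobed grip (cross-shaped, 40 mm across opposite lobes, 50 mm tall), on a 14 mm steel stem; z runs up the lever. In the gearbox's axes it lies 150 mm x (sin along, -sin across x cos along, cos across x cos along) from the pivot, so its centre is 158 mm above the table when upright
- lobe_far: one of the four lobes of the lever's black grip (20 mm wide, 50 mm tall, its outer face 20 mm from the axis of the lever); origin at the lobe's centre, which lies 15 mm from the lever's axis; this is the lobe on the far (forward) side
- lobe_near: one of the four lobes of the lever's black grip (20 mm wide, 50 mm tall, its outer face 20 mm from the axis of the lever); origin at the lobe's centre, which lies 15 mm from the lever's axis; this is the lobe on the near side
- lobe_left: one of the four lobes of the lever's black grip (20 mm wide, 50 mm tall, its outer face 20 mm from the axis of the lever); origin at the lobe's centre, which lies 15 mm from the lever's axis; this is the lobe on the left side
- lobe_right: one of the four lobes of the lever's black grip (20 mm wide, 50 mm tall, its outer face 20 mm from the axis of the lever); origin at the lobe's centre, which lies 15 mm from the lever's axis; this is the lobe on the right side
- cup: terracotta-coloured cup, 67 mm wide, 69 mm high, left of the gearbox; loose, origin under its middle; a bystander
- pot: grey pinch pot, 69 mm wide, 49 mm high, right of the gearbox; loose, origin under its middle; a bystander
- cutter: white-grey metal ring cutter, 49 mm wide, 28 mm high, on the far side of the gearbox; loose, origin under its middle; a bystander

How it is judged:
On the way:
1. the lever stands at the right-hand end of the cross channel (value of joint lever_across above 0.19 rad and value of joint lever_along between -0.12 and 0.12 rad), for 0.05 s.
At the end, for the whole second after the job is handed in: the lever rests in the third slot, fully home: leaning forward by more than 0.26 rad (the stop is at 0.30) and right by more than 0.18 rad, released and still (value of joint lever_across above 0.18 rad and value of joint lever_along above 0.26 rad and velocity of joint each of lever_along, lever_across below 0.05 rad/s); the robot touches nothing.
It fails at once if the lever is pinched: opposite lobes of its grip pressed by the fingers at once ((contact force between the fingers and lobe_far above 1 N and contact force between the fingers and lobe_near above 1 N) or (contact force between the fingers and lobe_left above 1 N and contact force between the fingers and lobe_right above 1 N)).
It fails at once if the lever enters the fourth slot (near right) (value of joint lever_across above 0.15 rad and value of joint lever_along below -0.14 rad).
It fails at once if the cup, pot or cutter is moved by more than 20 mm or lifted (distance of any of cup, pot, cutter from where it was at the start of the episode above 0.02 m).
It also fails if it takes over 72 s, if anything falls off the work surface, if the arm or the gripper's body presses on something with over 40 N, if the wrist force passes 120 N, or if a joint passes its speed limit or range.

ROBOT

A 6-joint arm with a two-finger parallel gripper is mounted at the origin on a cart in front of the work surface, level with it; the furniture and walls round the work are solid. World frame = base frame: x ahead of the robot, y to its left, z up, the work surface at z = 0. Lengths are in m, angles in rad, forces in N, time in s.
With the tool pointing down it reaches from about 0.375 to 0.975 m from the base axis. Payload 3.8 kg.
Tool frame: the origin (TCP) lies midway between the tips of the shut fingers; the grasp point (between the pads) lies 19 mm behind it; z points along the fingers, y is the direction in which the jaws open and shut (so a half turn about z gives the same grasp; the last joint's range is limited). The gripper opens to 85 mm and grips with 20 to 120 N. Pads are 22 mm wide; open, the fingers measure 114 mm over their backs; the gripper's body (76 mm by 85 mm) begins 54 mm behind the grasp point. The pads swing forward as they close: fully open they stand 13 mm farther back than shut.
Start: joints at [-1.365, 0.264, 1.604, -0, 1.274, -0.037], TCP at [0.162, -0.655, 0.231] pointing down, gripper open.
Joint ranges: [-2.63, 2.63], [-0.94, 2.18], [0.31, 2.57], [-1.31, 4.45], [0, 2.66], [-2.55, 2.55]. Speed limits (rad/s): [2.57, 2.57, 3.14, 3.14, 3.14, 3.14].

INTERFACE

Orientations are given as a rotation vector (axis times angle).
In Python, from workcell import bot gives the robot as it stands.
- The arm moves only by the tool drive_tool, never from a script. Its argument "deltas" is a list of rows, each an object with "hand": the opening, from 0 (shut) to 1 (fully open); "offset": the shift along the world's x, y, z in cm, a list of three; "angular": the turn, a rotation vector about the world's x, y, z in degrees, a list of three. A call has 1 to 8 rows; each row is the pose to reach, as a shift and turn from the pose commanded when the call began; what a row does not reach only later rows make up. A row lasts 1/8 s, in which the tool goes at most 62.5 mm and 10.7 degrees, less where a joint would pass 70% of its speed; a pose out of reach is approached as far as the arm can. A call with a gripper value outside its range is refused whole. The fingers move at their own pace and stop on an object; "force" is the grip in N (left out, the last holds). Time passes only in rows, so rows that repeat a pose let the fingers close. It gives the time, the measured TCP pose, the force and the opening at its end, in the units of the state.
- bot.read_state(): the state, without advancing time (a new reading comes with each control period).
- bot.read_camera(name): name is "scene" or "top" or "wrist"; returns a dict with "frame" (400x640x3 uint8, blue, green, red), "mtx" (3x3 intrinsics, pixels), "k1" (the pictures are not rectified: a ray, as slopes to the right and down, at radius r is drawn at 1 + k1 r^2 times it, then the intrinsics apply), "R" (3x3) and "t" (3): a world point X has camera coordinates R X + t. Camera axes: x right, y down, z forward; pixel columns grow to the right and rows downward; lengths in m; the calibration is good to about 2 mm. A picture is of the moment at which its call begins. There is no depth.
- bot.finish_job(): hands the job in, once; it reports no verdict.
The state is a dict: "time": time; "q": joint angles; "joint_vel": joint speeds; "joint_torque": joint torques, N m; "tool_pos": TCP position; "tcp_rot": TCP orientation; "wrist_force": force on the tool from outside, world axes, zero at the start; "torque": the same for the moment, N m; "width": opening from 0.0 (shut) to 1.0 (fully open).
Only numpy, scipy, OpenCV 4.12 (cv2) and the standard library are available. Lean on these libraries where they do the work, as an engineer would, in place of code of your own. Each camera call takes 0.05 s, during which the arm holds its last target. There are 200 camera calls.

## Working session

There is one attempt and no reset: what is moved stays moved. The work goes in short steps, Python scripts to look and compute and a tool call to move; the robot and the scene stay as the last step left them, time stands still between calls to the robot, and variables do not carry over. Pictures are saved under pics/ and viewed, about 8 in all and at most 12, crops included, and the job is handed in when it is done.

Besides the shell and the picture viewer there is one more tool, called after "Call:" by a JSON object that holds its "method" and its "body". drive_tool: Moves the arm, as the interface text tells. Its arguments: {"type":"object","properties":{"deltas":{"type":"array"},"force":{"type":"number"}},"required":["deltas"]}

```bash
ls; mkdir -p pics; python3 - <<'E'
from workcell import bot
import cv2
s=bot.read_state();print({k:s[k] for k in('time','tool_pos','tcp_rot','wrist_force','width')})
for n in('scene','top'):
    c=bot.read_camera(n);cv2.imwrite(f'pics/{n}0.png',c['frame']);print(n,c['mtx'],c['k1'],c['R'],c['t'])
E
```

```text
pics
{'time': 0.0, 'tool_pos': array([ 0.16214247, -0.65448102,  0.22994101]), 'tcp_rot': array([-3.11624469e+00, -3.80213253e-01,  3.15260275e-04]), 'wrist_force': array([ 0.20994294, -0.50267222,  0.49084287]), 'width': 0.9983279795713406}
scene [[387.14966923   0.         321.52362041]
 [  0.         387.14966923 198.68449184]
 [  0.           0.           1.        ]] -0.052134041298783795 [[-0.78478937 -0.61975493  0.00307762]
 [-0.37882947  0.47576594 -0.79381043]
 [ 0.4905037  -0.62413988 -0.60815749]] [0.46463829 0.29116887 0.64917024]
top [[489.72432909   0.         315.87744318]
 [  0.         489.72432909 196.40251244]
 [  0.           0.           1.        ]] -0.10838830116919772 [[-0.00207953 -0.99954978 -0.02993189]
 [-0.98499702  0.00721245 -0.17242058]
 [ 0.17255883  0.02912427 -0.98456855]] [0.02336562 0.58783565 0.8549423 ]
```

View pics/top0.png

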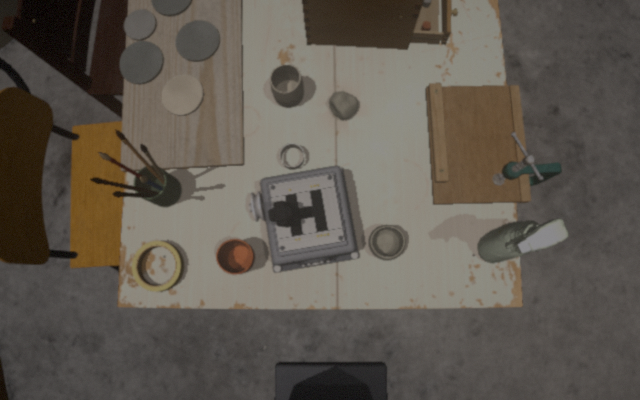

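View pics/scene0.png

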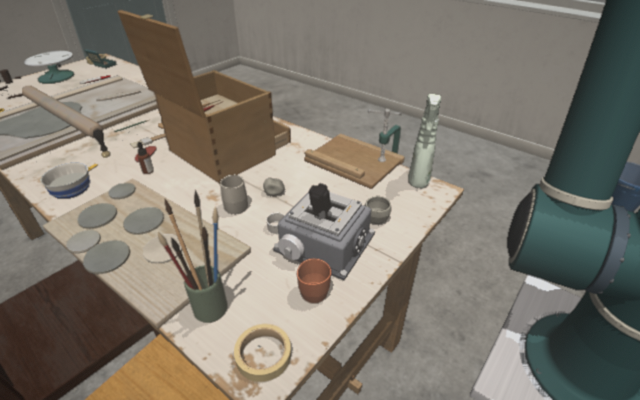

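The top view shows the gearbox at about (310,215), with the lever on the left side of the H at about (287,213). The cup is at (236,256), the pot at (387,240) and the ring cutter at (293,156). I'll enlarge both views.

```bash
python3 - <<'E'
import cv2,numpy as np
a=cv2.imread('pics/top0.png')[155:280,245:375];b=cv2.imread('pics/scene0.png')[170:280,265:385]
a=cv2.resize(a,None,fx=4.6,fy=4.6,interpolation=cv2.INTER_CUBIC);a=cv2.convertScaleAbs(a,alpha=1.5)
cv2.imwrite('pics/a.png',a)
cv2.imwrite('pics/b.png',cv2.convertScaleAbs(cv2.resize(b,None,fx=5,fy=5,interpolation=cv2.INTER_CUBIC),alpha=1.5))
E
```

```text
(no output)
```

View pics/a.png

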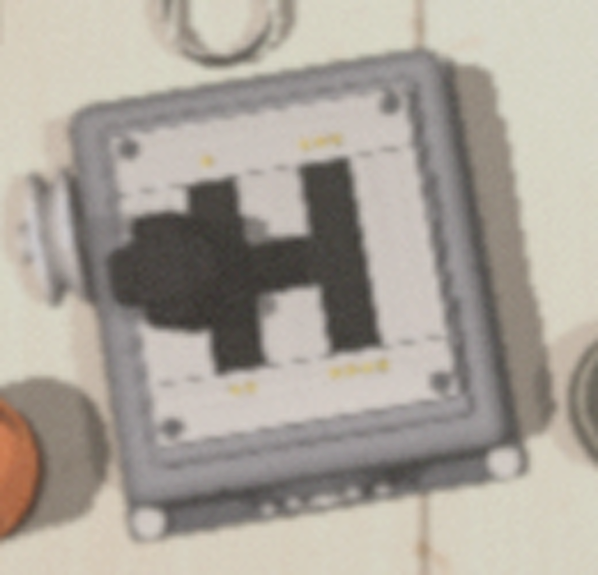

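View pics/b.png

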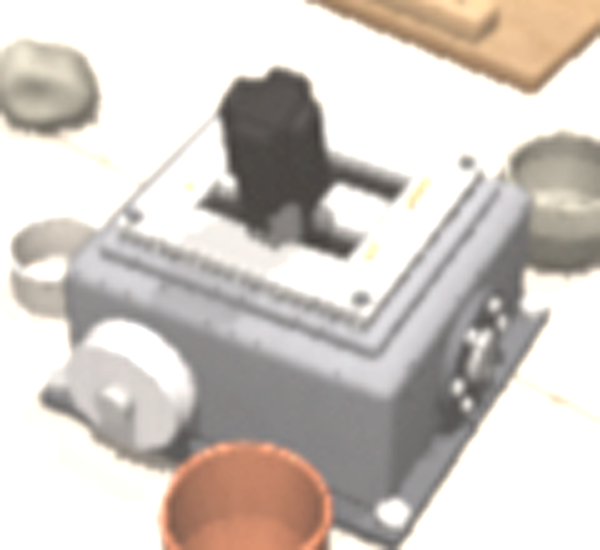

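```bash
cat > h.py <<'E'
import numpy as np,cv2
def ray(c,uv):
    K=c['mtx'];d=np.array([c['k1'],0,0,0.])
    p=cv2.undistortPoints(np.array([[uv]],float),K,d)[0,0]
    return -c['R'].T@c['t'], c['R'].T@np.array([*p,1])
def atz(c,uv,z):
    o,d=ray(c,uv);return o+d*(z-o[2])/d[2]
def proj(c,X):
    return cv2.projectPoints(np.array(X,float).reshape(-1,3),cv2.Rodrigues(c['R'])[0],c['t'],c['mtx'],np.array([c['k1'],0,0,0.]))[0][:,0]
def tri(cs,uvs):
    A=0;b=0
    for c,u in zip(cs,uvs):
        o,d=ray(c,u);d/=np.linalg.norm(d);P=np.eye(3)-np.outer(d,d);A=A+P;b=b+P@o
    return np.linalg.solve(A,b)
def axes(yaw):
    return np.array([[np.cos(yaw),-np.sin(yaw),0],[np.sin(yaw),np.cos(yaw),0],[0,0,1]])
def lever(g,yaw,al,ac,L=.15):
    v=L*np.array([np.sin(al),-np.sin(ac)*np.cos(al),np.cos(ac)*np.cos(al)])
    return np.array([g[0],g[1],.008])+axes(yaw)@v
E
python3 - <<'E'
from h import *
from workcell import bot
t=bot.read_camera('top');s=bot.read_camera('scene')
f=lambda p:np.array(p)/4.6+[245,155]
print('cam',-t['R'].T@t['t'])
S=[atz(t,f(p),.102) for p in((128,149),(390,104),(441,382),(172,427))]
S=np.array(S);print(S);g=S.mean(0)
fw=(S[0]+S[1]-S[2]-S[3]);lf=S[0]+S[3]-S[1]-S[2]
print('g',g,np.arctan2(fw[1],fw[0]),np.arctan2(-lf[0],lf[1]),np.linalg.norm(fw)/2,np.linalg.norm(lf)/2)
sp=[(133,215),(467,163),(361,300)]
print([atz(s,np.array(p)/5+[265,170],.102) for p in sp])
yaw=(np.arctan2(fw[1],fw[0])+np.arctan2(-lf[0],lf[1]))/2
print(yaw)
for al in(-.3,-.15,0,.15,.3):
    X=[lever(g,yaw,al,-.245,L) for L in(.125,.175)]
    print(al,((proj(t,X)-[245,155])*4.6).round(),((proj(s,X)-[265,170])*5).round())
for n,u in(('cup',(236,256)),('pot',(387,240)),('cutter',(293,156))):print(n,atz(t,u,.03))
E
```

```text
cam [ 0.43153711 -0.0057842   0.94380364]
[[ 0.59570954  0.09479112  0.102     ]
 [ 0.61241106 -0.00538917  0.102     ]
 [ 0.50607106 -0.02372297  0.102     ]
 [ 0.48966314  0.07695015  0.102     ]]
g [0.5509637  0.03565728 0.102     ] 0.16870622732354443 0.16337454060807496 0.10772255523508165 0.10178203221731831
[array([0.59661794, 0.09694254, 0.102     ]), array([ 0.50595017, -0.02090784,  0.102     ]), array([0.48922021, 0.07992347, 0.102     ])]
0.1660403839658097
-0.3 [[218. 368.]
 [181. 403.]] [[354. 211.]
 [377. 146.]]
-0.15 [[206. 318.]
 [164. 329.]] [[313. 191.]
 [317. 117.]]
0 [[197. 268.]
 [150. 254.]] [[273. 175.]
 [258.  95.]]
0.15 [[190. 218.]
 [141. 181.]] [[234. 163.]
 [201.  79.]]
0.3 [[186. 172.]
 [135. 113.]] [[198. 157.]
 [149.  71.]]
cup [0.47946152 0.17116251 0.03      ]
pot [ 0.50822837 -0.11119847  0.03      ]
cutter [0.6710843  0.06520166 0.03      ]
```

The first crop puts the plate screws at (128,149), (390,104), (441,382) and (172,427), and the scene view agrees within 3 mm. In the second, the grip's top is at about (272,95). I'll fit the lever angles to the dark silhouettes in both views before moving.

```bash
cat >> h.py <<'E'
def cross(n=.0205):
    h=.01;return np.array([(n,h),(h,h),(h,n),(-h,n),(-h,h),(-n,h),(-n,-h),(-h,-h),(-h,-n),(h,-n),(h,-h),(n,-h)])
def mask(c,g,yaw,al,ac,sc=4):
    A=axes(yaw); z=A@np.array([np.sin(al),-np.sin(ac)*np.cos(al),np.cos(ac)*np.cos(al)])
    x=A@np.array([np.cos(al),np.sin(ac)*np.sin(al),-np.cos(ac)*np.sin(al)]);y=np.cross(z,x)
    m=np.zeros((400*sc,640*sc),np.uint8);C=cross();P=np.array([g[0],g[1],.008])
    a=proj(c,[P+.125*z+p*x+q*y for p,q in C]);b=proj(c,[P+.175*z+p*x+q*y for p,q in C])
    for f in (a,b):cv2.fillPoly(m,[np.int32(f*sc)],255)
    for i in range(12):
        j=(i+1)%12;cv2.fillConvexPoly(m,cv2.convexHull(np.int32(np.array([a[i],a[j],b[j],b[i]])*sc)),255)
    return cv2.resize(m,(640,400),interpolation=cv2.INTER_AREA)/255.
def hole(c,g,yaw,sc=4):
    m=np.zeros((400*sc,640*sc),np.uint8);A=axes(yaw)
    for x0,x1,y0,y1 in((-.046,.046,.011,.035),(-.046,.046,-.035,-.011),(-.012,.012,-.03,.03)):
        X=[np.array([g[0],g[1],.102])+A@[x,y,0] for x,y in((x0,y0),(x0,y1),(x1,y1),(x1,y0))]
        cv2.fillPoly(m,[np.int32(proj(c,X)*sc)],255)
    return cv2.dilate(cv2.resize(m,(640,400)),np.ones((3,3)))>0
def fit(cs,g,yaw,x0=None,th=45):
    """grid fit of lever along/across from dark pixels outside the H opening"""
    best=[]
    D=[]
    for c in cs:
        gray=c['frame'].max(2).astype(float);u=proj(c,[[g[0],g[1],.13]])[0].astype(int)
        w=np.zeros((400,640),bool);w[u[1]-38:u[1]+25,u[0]-38:u[0]+38]=1
        D.append((np.clip((th+15-gray)/30,0,1),w,hole(c,g,yaw)))
    for ac in ([x0] if x0 is not None else np.arange(-.29,.30,.035)):
        for al in np.arange(-.35,.36,.025):
            e=[]
            for c,(d,w,h) in zip(cs,D):
                m=mask(c,g,yaw,al,ac,2);k=w&~(h&(m<.5));e.append(np.abs(m-d)[k].sum())
            best.append((sum(e),al,ac,e))
    best.sort(key=lambda b:b[0]);return best[:4]
E
python3 - <<'E'
from h import *
from workcell import bot
t=bot.read_camera('top');s=bot.read_camera('scene')
u=t['frame'].max(2);print(u[205:222,270:300:3]); v=s['frame'].max(2);print(v[185:225:4,305:335:3])
g=[.5505,.0365];yaw=.166
for th in(45,60):
  for cs in([t],[s],[t,s]):
    for b in fit(cs,g,yaw,-.245,th)[:2]:print(th,np.round(b[0],1),b[1].round(3),np.round(b[3],1))
E
```

```text
[[86 75 45 48 46 42 42 42 44 53]
 [87 82 47 47 47 48 44 41 44 50]
 [87 70 48 50 47 50 50 43 45 50]
 [80 57 50 49 49 48 47 39 43 44]
 [62 50 50 49 47 47 48 43 41 43]
 [53 46 47 48 50 46 48 45 41 41]
 [48 50 52 49 47 46 48 46 42 41]
 [48 49 48 49 50 44 50 44 43 42]
 [47 49 47 50 48 51 48 44 44 39]
 [50 48 46 49 50 45 48 45 40 43]
 [49 49 49 49 48 46 47 46 41 39]
 [49 47 48 48 49 48 45 43 40 41]
 [51 48 48 49 48 50 44 39 42 40]
 [52 50 46 44 49 46 44 43 44 42]
 [54 46 50 47 48 45 40 41 43 45]
 [66 49 46 44 48 43 43 38 42 45]
 [77 59 53 45 45 46 46 42 43 46]]
[[220 220 189 141 135  58  70 152 219 217]
 [221 211  64  59  61  61  60  61 212 218]
 [216 129  54  59  60  61  58  62 119 202]
 [182 184  52  56  59  52  51  51  91 193]
 [193 196  54  51  52  50  50  51  56 123]
 [194 174 129  50  50  51  50  51  49  61]
 [143  77  94  50  50  50  51  49  97 192]
 [192 156  84  52  52  82  89  56 106 179]
 [165 164 165 145  89  89  92  52  52  81]
 [137 166 167 165 166 165 182 192 176 119]]
45 230.8 -0.35 [230.8]
45 274.2 -0.325 [274.2]
45 546.8 -0.025 [546.8]
45 546.8 -0.05 [546.8]
45 817.2 -0.35 [230.8 586.4]
45 863.1 -0.325 [274.2 588.9]
60 196.7 -0.025 [196.7]
60 203.1 -0.05 [203.1]
60 318.0 -0.05 [318.]
60 319.2 -0.025 [319.2]
60 515.9 -0.025 [196.7 319.2]
60 521.1 -0.05 [203.1 318. ]
```

Call:
{"method": "drive_tool", "body": {"deltas": [{"hand": 0,"offset": [3,6,2],"angular": [0,0,-1]},{"hand": 0,"offset": [6,12,2],"angular": [0,0,-2]},{"hand": 0,"offset": [9,18,2],"angular": [0,0,-3]},{"hand": 0,"offset": [12,24,2],"angular": [0,0,-4.4]},{"hand": 0,"offset": [15,30,2],"angular": [0,0,-4.4]},{"hand": 0,"offset": [18,36,2],"angular": [0,0,-4.4]},{"hand": 0,"offset": [21,42,2],"angular": [0,0,-4.4]},{"hand": 0,"offset": [24,48,2],"angular": [0,0,-4.4]}], "force": 40}}

```text
time: 1.3
tool_pos: [0.3853, -0.2086, 0.2517]
tcp_rot: [3.13, 0.26, 0.002]
wrist_force: [0.8, -1.2, -0.6]
width: -0.001
```

Call:
{"method": "drive_tool", "body": {"deltas": [{"hand": 0,"offset": [2,5,0],"angular": [0,0,0]},{"hand": 0,"offset": [4,10,0],"angular": [0,0,0]},{"hand": 0,"offset": [6,15,0],"angular": [0,0,0]},{"hand": 0,"offset": [8,20,0],"angular": [0,0,0]},{"hand": 0,"offset": [9,25,0],"angular": [0,0,0]},{"hand": 0,"offset": [9,28,0],"angular": [0,0,0]},{"hand": 0,"offset": [9,28,0],"angular": [0,0,0]},{"hand": 0,"offset": [9,28,0],"angular": [0,0,0]}]}}

```text
time: 2.3
tool_pos: [0.4746, 0.0692, 0.2513]
tcp_rot: [3.13, 0.261, -0.0]
wrist_force: [-0.7, -0.2, -0.2]
width: 0.001
```

Call:
{"method": "drive_tool", "body": {"deltas": [{"hand": 0,"offset": [2.8,3.4,0],"angular": [0,0,0]},{"hand": 0,"offset": [2.8,3.4,-3],"angular": [0,0,0]},{"hand": 0,"offset": [2.8,3.4,-6],"angular": [0,0,0]},{"hand": 0,"offset": [2.8,3.4,-9],"angular": [0,0,0]},{"hand": 0,"offset": [2.8,3.4,-11.9],"angular": [0,0,0]},{"hand": 0,"offset": [2.8,3.4,-11.9],"angular": [0,0,0]}]}}

```text
time: 3.05
tool_pos: [0.5009, 0.102, 0.1303]
tcp_rot: [3.13, 0.257, -0.007]
wrist_force: [0.1, 0.0, -0.1]
width: 0.0
```

```bash
python3 - <<'E'
from h import *
from workcell import bot
s=bot.read_camera('scene');w=bot.read_camera('wrist');st=bot.read_state();print(st['tool_pos'],st['wrist_force'])
a=cv2.resize(s['frame'][130:290,255:395],None,fx=3.5,fy=3.5,interpolation=cv2.INTER_CUBIC)
b=cv2.resize(w['frame'],(480,300))
o=np.zeros((560,970,3),np.uint8);o[:,:490]=a;o[:300,490:]=b
cv2.imwrite('pics/c.png',cv2.convertScaleAbs(cv2.resize(o,(800,462)),alpha=1.4))
E
```

```text
[0.50306246 0.10269824 0.13287236] [0.40418368 0.34800274 0.61447285]
```

View pics/c.png

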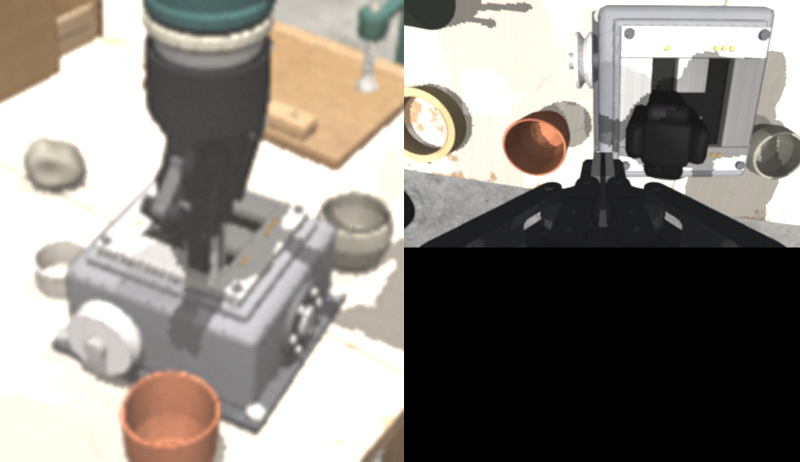

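The wrist view shows the shut fingers (about (602,180)) clear of the grip, on its near-left side. The grip is at about (667,135), and the pot and cup are well away. I'll refine the lever angles from this view.

```bash
sed -i 's/w\[u\[1\]-38:u\[1\]+25,u\[0\]-38:u\[0\]+38\]=1/w[max(u[1]-wn,0):u[1]+int(wn*.7),max(u[0]-wn,0):u[0]+wn]=1/; s/x0=None,th=45)/x0=None,th=65,wn=38)/' h.py
python3 - <<'E'
from h import *
from workcell import bot
w=bot.read_camera('wrist');g=[.5505,.0365];yaw=.166
print(proj(w,[[g[0],g[1],.13]]))
print(proj(w,[[*p,.102] for p in((.596,.0955),(.6124,-.005))]), 'img ~', (628-404)/.619*1, 33/.619,(769-404)/.619,33/.619)
for th in(50,70):
  for b in fit([w],g,yaw,None,th,160):print(th,np.round(b[0],1),b[1].round(3),b[2].round(3))
E
```

```text
[[489.93165139 182.59630714]]
[[369.2768231   55.39001583]
 [582.65650959  58.3925297 ]] img ~ 361.87399030694667 53.31179321486268 589.6607431340873 53.31179321486268
50 3425.8 -0.025 -0.255
50 3838.2 -0.05 -0.255
50 4324.9 -0.075 -0.255
50 4481.3 -0.025 -0.22
70 6082.1 -0.025 -0.255
70 6505.6 -0.05 -0.255
70 6977.1 -0.075 -0.255
70 7103.7 -0.025 -0.22
```

Call:
{"method": "drive_tool", "body": {"deltas": [{"hand": 0,"offset": [0.8,0.13,0],"angular": [0,0,0]},{"hand": 0,"offset": [0.96,-0.86,0],"angular": [0,0,0]},{"hand": 0,"offset": [1.09,-1.65,0],"angular": [0,0,0]},{"hand": 0,"offset": [1.22,-2.44,0],"angular": [0,0,0]},{"hand": 0,"offset": [1.35,-3.23,0],"angular": [0,0,0]},{"hand": 0,"offset": [1.48,-4.0,0],"angular": [0,0,0]},{"hand": 0,"offset": [1.61,-4.8,0],"angular": [0,0,0]},{"hand": 0,"offset": [1.61,-4.8,0],"angular": [0,0,0]}]}}

```text
time: 4.2
tool_pos: [0.5245, 0.0548, 0.1397]
tcp_rot: [3.129, 0.261, 0.019]
wrist_force: [-4.7, -1.4, 24.8]
width: -0.003
```

```bash
cat > look.py <<'E'
import sys
from h import *
from workcell import bot
w=bot.read_camera('wrist');s=bot.read_state();g=[.5505,.0365];yaw=.166
print(s['time'],s['tool_pos'],s['wrist_force'].round(1),'box',axes(yaw).T@(s['tool_pos']-[*g,0]))
for b in fit([w],g,yaw,None,50,160)[:3]:print(np.round(b[0],1),b[1].round(3),b[2].round(3))
cv2.imwrite(f'pics/{sys.argv[1]}.png',cv2.convertScaleAbs(w['frame'],alpha=1.4))
E
python3 look.py d
```

```text
4.25 [0.52444402 0.0548104  0.1396714 ] [-3.2 -1.4 24.3] box [-0.02267222  0.02236416  0.1396714 ]
6210.5 -0.025 0.025
6591.3 -0.05 0.025
6858.3 -0.075 0.025
```

View pics/d.png

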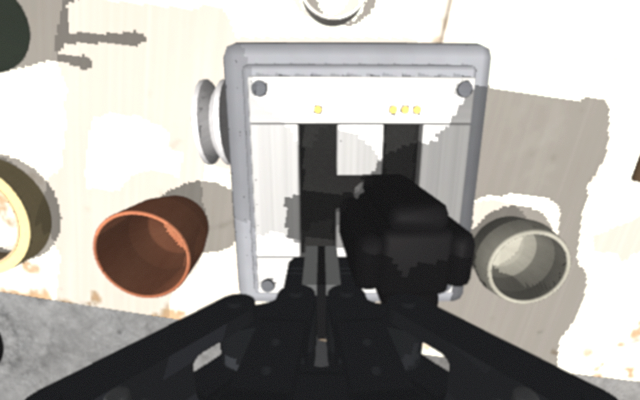

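The wrist view shows the lever near mid-channel, with the grip at about (405,240) and the fingers at (322,280). The tool is being pushed up with 24 N, so the gripper's upper part must be sitting on the grip's top. I'll raise the tool before going on.

Call:
{"method": "drive_tool", "body": {"deltas": [{"hand": 0,"offset": [0,0,1.0],"angular": [0,0,0]},{"hand": 0,"offset": [0,0,2.0],"angular": [0,0,0]},{"hand": 0,"offset": [0,0,2.0],"angular": [0,0,0]}]}}

```text
time: 4.62
tool_pos: [0.5195, 0.0556, 0.1531]
tcp_rot: [3.131, 0.261, 0.002]
wrist_force: [0.7, -0.4, -0.1]
width: -0.003
```

Call:
{"method": "drive_tool", "body": {"deltas": [{"hand": 0,"offset": [0.12,-0.7,0],"angular": [0,0,0]},{"hand": 0,"offset": [0.23,-1.4,0],"angular": [0,0,0]},{"hand": 0,"offset": [0.35,-2.1,0],"angular": [0,0,0]},{"hand": 0,"offset": [0.46,-2.8,0],"angular": [0,0,0]},{"hand": 0,"offset": [0.55,-3.3,0],"angular": [0,0,0]},{"hand": 0,"offset": [0.55,-3.3,0],"angular": [0,0,0]}]}}

```text
time: 5.38
tool_pos: [0.524, 0.022, 0.152]
tcp_rot: [3.13, 0.26, -0.001]
wrist_force: [-2.0, -0.1, -0.7]
width: -0.0
```

```bash
python3 look.py e
```

```text
5.425 [0.52408839 0.02210306 0.152101  ] [-0.5 -1.1 -1.1] box [-0.02842748 -0.00983482  0.152101  ]
4590.7 -0.025 0.165
5115.8 0.0 0.165
5338.2 -0.05 0.165
```

View pics/e.png

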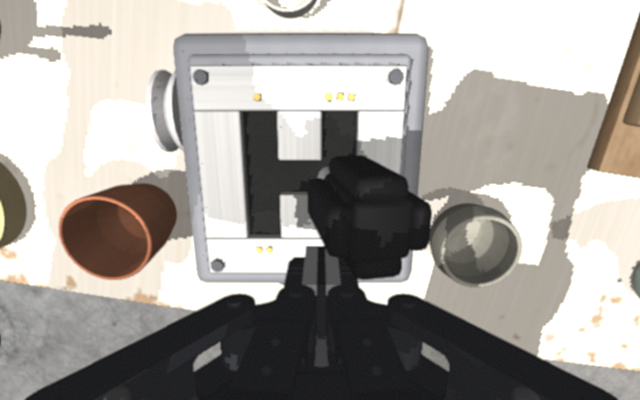

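The lever is now on the right side of the channel (stem base at about (322,178)), at an across angle of about 0.17. It isn't at the stop yet, so I'll push a bit further.

Call:
{"method": "drive_tool", "body": {"deltas": [{"hand": 0,"offset": [0.07,-0.4,0],"angular": [0,0,0]},{"hand": 0,"offset": [0.13,-0.8,0],"angular": [0,0,0]},{"hand": 0,"offset": [0.2,-1.2,0],"angular": [0,0,0]},{"hand": 0,"offset": [0.2,-1.2,0],"angular": [0,0,0]}]}}

```text
time: 5.92
tool_pos: [0.5259, 0.0113, 0.1519]
tcp_rot: [-3.129, -0.259, 0.001]
wrist_force: [-1.3, 4.9, -3.0]
width: -0.0
```

```bash
python3 look.py f
```

```text
5.975 [0.5258748  0.01134114 0.15188671] [-1.4  5.5 -1.9] box [-0.02844391 -0.02074398  0.15188671]
4614.8 -0.025 0.235
5231.6 0.0 0.235
5261.8 -0.05 0.235
```

The lever is at the right-hand stop of the channel (across about 0.235, along about -0.025, side force 5 N). Next I push it forward.

Call:
{"method": "drive_tool", "body": {"deltas": [{"hand": 0,"offset": [-0.02,0.1,0],"angular": [0,0,0]},{"hand": 0,"offset": [0.77,0.23,0],"angular": [0,0,0]},{"hand": 0,"offset": [1.56,0.36,0],"angular": [0,0,0]},{"hand": 0,"offset": [2.35,0.5,-0.3],"angular": [0,0,0]},{"hand": 0,"offset": [3.14,0.63,-0.6],"angular": [0,0,0]},{"hand": 0,"offset": [3.92,0.76,-0.9],"angular": [0,0,0]},{"hand": 0,"offset": [4.42,0.84,-1.0],"angular": [0,0,0]},{"hand": 0,"offset": [4.42,0.84,-1.0],"angular": [0,0,0]}]}}

```text
time: 6.98
tool_pos: [0.5738, 0.0203, 0.1451]
tcp_rot: [-3.129, -0.26, -0.009]
wrist_force: [-3.1, 7.4, 9.0]
width: 0.001
```

```bash
python3 look.py g
```

```text
7.025 [0.57373623 0.02029854 0.14512174] [-2.9  7.2  8.8] box [ 0.02023971 -0.01981827  0.14512174]
26014.9 -0.1 0.2
26034.3 -0.075 0.165
26057.6 -0.075 0.2
```

View pics/g.png

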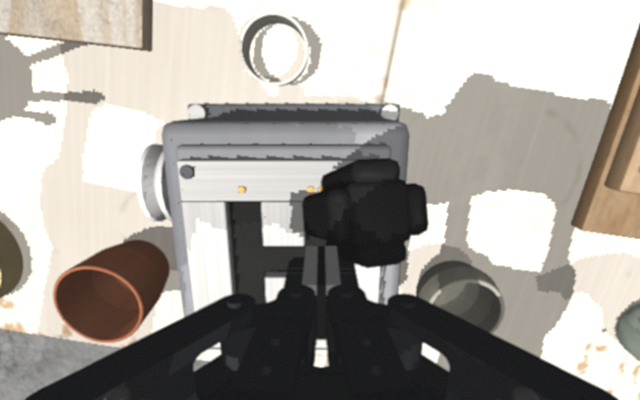

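The lever is in the third slot (grip at about (365,210)), close to home. I'll lift slightly to relieve the vertical contact, then push on to the stop.

Call:
{"method": "drive_tool", "body": {"deltas": [{"hand": 0,"offset": [-0.02,0.1,0.6],"angular": [0,0,0]},{"hand": 0,"offset": [0.37,0.17,0.6],"angular": [0,0,0]},{"hand": 0,"offset": [0.77,0.23,0.6],"angular": [0,0,0]},{"hand": 0,"offset": [1.17,0.3,0.6],"angular": [0,0,0]},{"hand": 0,"offset": [1.17,0.3,0.6],"angular": [0,0,0]}]}}

```text
time: 7.65
tool_pos: [0.5797, 0.022, 0.1478]
tcp_rot: [-3.13, -0.26, 0.011]
wrist_force: [-10.9, 3.3, 6.9]
width: 0.001
```

```bash
python3 -c "
from h import *
from workcell import bot
s=bot.read_state();print(s['wrist_force'],axes(.166).T@(s['tool_pos']-[.5505,.0365,0]),axes(.166).T@s['wrist_force'])"
```

```text
[-10.86789938   3.26645471   6.92644397] [ 0.0263531  -0.01916611  0.14775919] [-10.17876037   5.01734996   6.92644397]
```

The finger stalls at the stop with 10 N of back force. I'm releasing it to the left and back, then moving up.

Call:
{"method": "drive_tool", "body": {"deltas": [{"hand": 0,"offset": [-0.9,0.7,0],"angular": [0,0,0]},{"hand": 0,"offset": [-2.5,2,0],"angular": [0,0,0]},{"hand": 0,"offset": [-5,3,0],"angular": [0,0,0]},{"hand": 0,"offset": [-8,3,3],"angular": [0,0,0]},{"hand": 0,"offset": [-11,3,8],"angular": [0,0,0]},{"hand": 0,"offset": [-14,3,11],"angular": [0,0,0]},{"hand": 0,"offset": [-14,3,11],"angular": [0,0,0]}]}}

```text
time: 8.52
tool_pos: [0.443, 0.0524, 0.2615]
tcp_rot: [3.13, 0.261, 0.012]
wrist_force: [0.7, 0.2, -0.3]
width: -0.003
```

```bash
python3 - <<'E'
from h import *
from workcell import bot
w=bot.read_camera('wrist');t=bot.read_camera('top');c=bot.read_camera('scene');s=bot.read_state()
print(s['time'],s['tool_pos'],s['wrist_force'].round(1),s['joint_vel'].round(3))
for n,k,th,wn in(('w',w,50,130),('t',t,60,38),('s',c,65,38)):
    for b in fit([k],[.5505,.0365],.166,None,th,wn)[:2]:print(n,np.round(b[0],1),b[1].round(3),b[2].round(3))
o=np.zeros((600,800,3),np.uint8)
o[:250,:400]=cv2.resize(w['frame'],(400,250));o[250:600,:400]=cv2.resize(t['frame'][130:270,230:390],(400,350));o[:350,400:]=cv2.resize(c['frame'][150:290,250:410],(400,350))
cv2.imwrite('pics/h.png',cv2.convertScaleAbs(o,alpha=1.4))
E
```

```text
8.675 [0.4422431  0.0521081  0.25729069] [ 1.2  0.3 -0.4] [-0.004  0.026  0.007 -0.001  0.006  0.001]
w 783.6 0.325 0.235
w 837.5 0.35 0.27
t 492.2 0.35 0.27
t 514.9 0.35 0.235
s 237.2 0.35 0.27
s 238.3 0.325 0.27
```

View pics/h.png

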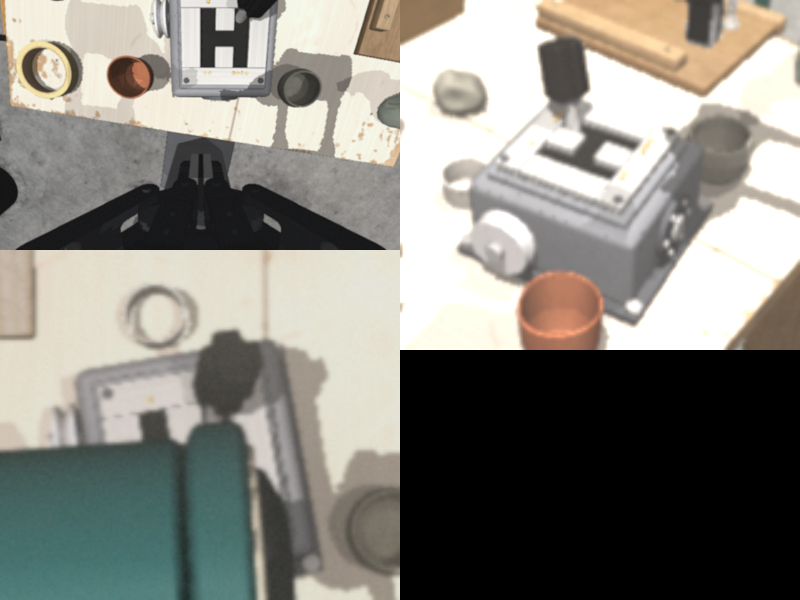

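All three views put the lever at the far right, fully home. The fits give along at or above 0.30 (the stop) and across about 0.24–0.27. The hand is clear, and the cup, pot and cutter look undisturbed. Handing in.

```bash
python3 -c "
from workcell import bot
print(bot.finish_job(),bot.read_state()['time'])"
```

```text
the job is handed in; nothing more can be done
the job is handed in; nothing more can be done
```

I put the lever into third gear and handed the job in at about 8.7 s; no verdict came back. With the fingers shut, I pushed from the pocket between the lever's left and near lobes. It went right along the cross channel to the stop, then forward into the third slot until it stalled with about 10 N of back force. The hand then came off and moved clear.

**Lever position:** the last fits from all three cameras gave 0.325–0.35 rad forward and 0.235–0.27 rad right. The forward figures overshoot the 0.30 stop slightly, which I put down to the roughly 2 mm calibration and the 0.025 rad fit grid. At the end of the cross channel the fit was 0.235 rad right and -0.025 rad forward.

**Other checks:**
- **Release:** the wrist force was about 1 N after the hand moved clear.
- **Bystanders:** the cup, pot and cutter looked undisturbed, but I judged that by eye and did not measure it.

**Off plan:**
- **Start position:** the lever was already at the left end of the cross channel (about -0.03 rad forward), so it needed no push out of its slot.
- **Upward force:** during the sideways push the tool was pressed upward with about 25 N, probably because the upper part of the gripper was sitting on the grip's top. That is below the 40 N limit at the readings I took, and I raised the tool 20 mm.
- **Failed fit:** one lever fit during the forward push failed because its search window was misplaced, so I ignored it.

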